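# Vent the vacuum pot and take off its lid

## Task

The steel vacuum pot on the bench is still under vacuum. Let the air in by turning the vent tap on its lid fully open - the vent tap is the one with the drum-shaped intake filter, so leave the pump tap with the long hose barb shut - and only then lift the lid off by its bridge handle. Set the lid down gently, right way up and centred on the wide roll of masking tape, and let go, leaving the vent tap open.

Things in the scene. Friction and masses are not known exactly. Their poses are not given: they have to be found in the camera images.
- lid: Round aluminium lid, 172 mm across, 12 mm thick, 0.5-0.7 kg, on a fixed steel pot. Origin: centre of the plate's underside, 100 mm above the bench when seated; z up, vent tap on its -x side, pump tap (ribbed hose barb out to x = 126 mm) on its +x side. Nothing on it is higher than 65 mm. A plug under it, 134 mm across, reaches 14 mm down into the pot. Vacuum holds it until the vent is open.
- lid_handle (a point): Middle of the lid's bridge handle: a dark round bar 14 mm thick, 40 mm long, over the lid's centre and along the lid's x axis (this point's axes are the lid's). 52 mm above the lid's origin, with 33 mm free under the bar. Take it across y.
- vent_tap (a joint): Vent lever angle (rad): 0-0.12 at start = shut, 1.57 = open, at its stop. Upright axis at x = -60 mm, y = 0 in the lid's frame; black grip 12 mm wide, 14-54 mm from the axis, 51-65 mm above the lid's origin. At 0 it points along lid -y; opens clockwise from above to point along lid -x, over the brass drum filter (top at 43 mm, ends at x = -96 mm). 1-2 N turns it; it stays put.
- pump_tap (a joint): Angle (rad) of the pump tap's lever, like the vent's but on the hose-barb side: upright axis at x = +60 mm, y = 0 in the lid's frame. 0-0.12 at the start = shut, pointing along the lid's +y; 1.57 = open. It must stay shut.
- tape_roll: Wide roll of masking tape lying flat on the bench, loose, 101 mm across, 25 mm high, 0.12 kg. Origin: centre of its underside. The lid rests on it by its plug, the lid's origin then 39 mm above the roll's. The two narrower rolls of insulating tape (under 70 mm across, 19 mm high) are not the place.

How it is judged:
By the outcome, as a careful person would: the job done as asked, in the order asked, and still so for the second after the job is handed in, with the robot touching nothing.
It also fails if it takes over 51 s, if anything falls off the work surface, if the arm or the gripper's body presses on something with over 40 N, if the wrist force passes 120 N, or if a joint passes its speed limit or range.

## Robot

A 6-joint arm with a two-finger parallel gripper is mounted at the origin on a cart in front of the work surface, level with it; the furniture and walls round the work are solid. World frame = base frame: x ahead of the robot, y to its left, z up, the work surface at z = 0. Lengths are in m, angles in rad, forces in N, time in s.
With the tool pointing down it reaches from about 0.275 to 0.775 m from the base axis. Payload 14.6 kg.
Tool frame: the origin (TCP) lies midway between the tips of the shut fingers; the grasp point (between the pads) lies behind it (arm.grip_depth is the z of the grasp point in the tool frame, in m); z points along the fingers, y is the line along which they close (so a half turn about z gives the same grasp; the last joint's range is limited). The gripper opens to 85 mm and grips with 20 to 120 N. Pads are 22 mm wide; open, the fingers measure 114 mm over their backs; the gripper's body (76 mm by 85 mm) begins 54 mm behind the grasp point. The pads swing forward as they close: fully open they stand 13 mm farther back than shut.
Start: joints at [-1.449, 0.263, -0.048, 1.259, 0, 1.415], TCP at [0.143, -0.505, 0.203] pointing down, gripper open.
Joint ranges: [-2.65, 2.65], [-0.89, 1.7], [-1.18, 1.37], [-2.13, 2.11], [-1.35, 1.29], [-3.14, 3.14]. Speed limits (rad/s): [1.89, 1.89, 2.57, 2.79, 3.14, 3.14].

## Interface

Orientations are given as a unit quaternion [w, x, y, z].
In Python, from bench import arm gives the robot as it stands. The module is installed in compiled form; this text tells all that it offers.
- The arm moves only by the tool play_rows, never from a script. Its argument "steps" is a list of rows, each a list of 3 entries, a list of its own where there are three numbers: the shift along the tool's x, y, z in mm, then the turn about the tool's z in degrees, then the finger opening in mm, from 0 to 85.4. In form: [[[tx, ty, tz], turn, gripper], ...]. A call has exactly 10 rows; each row is the pose to reach, as a shift and turn from the pose commanded when the call began, along the tool's axes at that moment; what a row does not reach only later rows make up. A row lasts 1/8 s, in which the tool goes at most 62.5 mm and 10.7 degrees, less where a joint would pass 70% of its speed; a pose out of reach is approached as far as the arm can. A call with a gripper value outside its range is refused whole. The fingers move at their own pace and stop on an object; "newtons" is the grip in N (left out, the last holds). Time passes only in rows, so rows that repeat a pose let the fingers close, or fill a call up. It gives the time, the measured TCP pose, the force, the opening and the grip force at its end, in the units of the state.
- arm.state(): the state, without advancing time (a new reading comes with each control period).
- arm.read_camera(name): name is "side" or "top"; returns (picture, depth): 384x512x3 uint8, red, green, blue; 384x512 float32, m along the optical axis (not along the pixel's ray), 0 where there is no reading.
- arm.calibration(name): a dict with "vfov" (degrees; the focal length in pixels is half the picture's height over the tangent of half this angle, whatever the lens; pixels are square), "cx", "cy" (the principal point, pixels), "rvec" (rotation vector, rad) and "tvec" (3), from world to camera coordinates, as OpenCV has them. Camera axes: x right, y down, z forward; pixel columns grow to the right and rows downward; lengths in m; the calibration is good to about 2 mm. A picture is of the moment at which its call begins. calibration takes no time and is no camera call.
- arm.sign_off(): hands the job in; it is judged then, once.
The state is a dict: "t": time; "qpos": joint angles; "joint_velocities": joint speeds; "effort": joint torques, N m; "tool_pos": TCP position; "orientation": TCP orientation; "contact_force": force on the tool from outside, world axes, zero at the start; "moment": the same for the moment, N m; "grip_width": opening from 0.0 (shut) to 1.0 (fully open); "grip_force": force on a finger pad.
Only numpy, scipy, OpenCV 4.12 (cv2) and the standard library are available. Lean on these libraries where they do the work, as an engineer would, in place of code of your own. Each camera call takes 0.05 s, during which the arm holds its last target. There are 200 camera calls.

## Working session

There is one attempt and no reset: what is moved stays moved. The work goes in short steps, Python scripts to look and compute and a tool call to move; the robot and the scene stay as the last step left them, time stands still between calls to the robot, and variables do not carry over. Pictures are saved under pics/ and viewed, at most 11 in all, crops included, and the job is handed in when it is done.

Besides the shell and the picture viewer there is one more tool, called after "Emit:" as name(argument=value, ...), one argument or row to a line, values as JSON. play_rows: Moves the arm, as the interface text tells. Its arguments: {"type":"object","properties":{"steps":{"type":"array","items":{"type":"array"}},"newtons":{"type":"number"}},"required":["steps"]}

```bash
mkdir -p pics; cat > h.py <<'E'
import numpy as np, cv2
from bench import arm
def cam(n):
    c=arm.calibration(n); R=cv2.Rodrigues(np.array(c["rvec"],float))[0]; t=np.array(c["tvec"],float).ravel()
    return 192/np.tan(np.radians(c["vfov"]/2)),c["cx"],c["cy"],R,t
def cloud(n,d):
    f,cx,cy,R,t=cam(n); v,u=np.mgrid[:384,:512]
    p=np.dstack([(u-cx)/f*d,(v-cy)/f*d,d])-t
    return p@R
def ray(n,u,v,z):
    f,cx,cy,R,t=cam(n); o=-R.T@t; d=R.T@np.array([(u-cx)/f,(v-cy)/f,1]); return o+d*(z-o[2])/d[2]
E
python3 - <<'E'
from h import *
for n in("top","side"):
    p,d=arm.read_camera(n); cv2.imwrite(f"pics/{n}0.png",cv2.resize(p[...,::-1],(768,576))); np.savez(f"{n}0.npz",p=p,d=d)
    f,cx,cy,R,t=cam(n); print(n,f,cx,cy,-R.T@t,R[2],(d==0).mean())
print(arm.state(),arm.grip_depth)
E
```

```text
top 409.2629351881014 251.45562595291725 184.58488191868526 [0.47867187 0.2061256  1.03358072] [ 0.08156361 -0.03066998 -0.99619613] 0.003911336263020833
side 442.60014347046535 257.00302765912033 192.65038553114144 [0.40926151 1.08467085 0.53401173] [ 0.1343345  -0.89922785 -0.41634543] 0.0038960774739583335
{'t': 0.1, 'qpos': array([-1.44925698e+00,  2.63442249e-01, -4.88212336e-02,  1.25943359e+00,
       -4.60474867e-06,  1.41548718e+00]), 'joint_velocities': array([ 6.47423542e-04, -6.73254375e-04,  2.77477612e-03, -1.47427268e-04,
        5.99971357e-04, -6.58260626e-05]), 'effort': array([ 3.84646279e-03, -6.38577604e+01,  3.85061467e+01,  1.00480029e-02,
       -1.00257930e-04,  1.44844836e-05]), 'tool_pos': array([ 0.14345247, -0.5047469 ,  0.20310941]), 'orientation': array([-4.50345458e-04,  9.90434552e-01,  1.37982590e-01,  5.30205846e-06]), 'contact_force': array([ 0.64423928, -0.71874971, -0.59034999]), 'moment': array([ 0.01518333, -0.05114517,  0.02764414]), 'grip_force': 0.0, 'grip_width': 0.9972974367708127} -0.0187
```

View pics/top0.png

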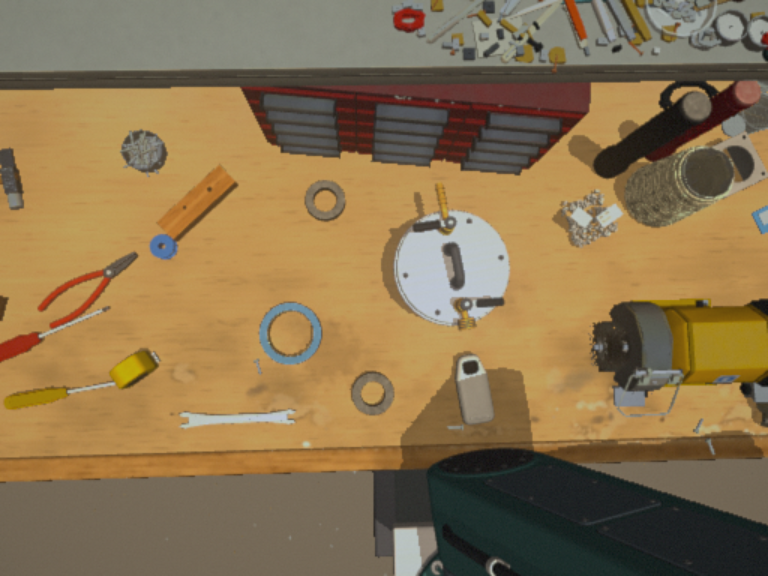

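View pics/side0.png

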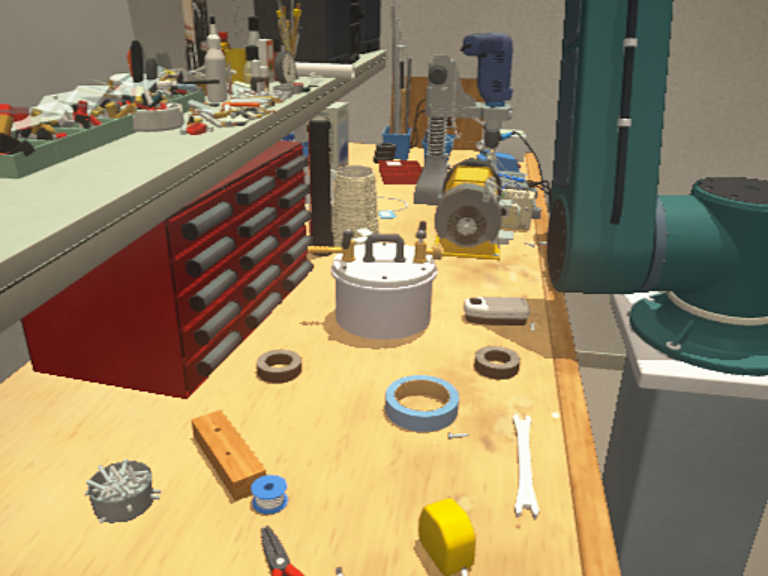

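The top view shows the lid at about (453,267) in the 1.5× picture. The pump tap with its barb is above it at (448,224). The vent tap with the drum is below at (464,304), its lever pointing right to (490,301). The blue wide roll is at (290,333).

```bash
python3 - <<'E'
from h import *
z=np.load("top0.npz"); p,d=z["p"],z["d"]; P=cloud("top",d); hsv=cv2.cvtColor(p,cv2.COLOR_RGB2HSV)
Z=P[...,2]; v,u=np.mgrid[:384,:512]
near=np.hypot(u-302,v-178)<62
m=near&(abs(Z-.112)<.005)&(hsv[...,1]<60)
c=cv2.findContours(m.astype(np.uint8),0,1)[0]; c=max(c,key=cv2.contourArea)
h=cv2.convexHull(c)[:,0]; W=np.array([ray("top",a,b,.112) for a,b in h]);
(cx,cy),r=cv2.minEnclosingCircle(W[:,:2].astype(np.float32)*1000); print("lid",cx,cy,r)
A=np.c_[2*W[:,:2],np.ones(len(W))]; s=np.linalg.lstsq(A,(W[:,:2]**2).sum(1),rcond=None)[0]; print("fit",s[:2],np.sqrt(s[2]+s[:2]@s[:2]))
dark=near&(hsv[...,2]<90)&(Z>.135)
n,l,st,ce=cv2.connectedComponentsWithStats(dark.astype(np.uint8))
for i in range(1,n):
    if st[i,4]<15: continue
    k=l==i; zt=np.percentile(Z[k],90); q=np.array([ray("top",a,b,zt) for a,b in zip(u[k],v[k])])[:,:2]
    vx,vy,x,y=cv2.fitLine(q.astype(np.float32),2,0,.01,.01).ravel(); t=(q-[x,y])@[vx,vy]; n_=(q-[x,y])@[-vy,vx]
    print("dark",st[i,4],zt,np.median(Z[k]),(x,y),np.degrees(np.arctan2(vy,vx)),t.min(),t.max(),np.ptp(n_), "mid",np.array([x,y])+np.array([vx,vy])*(t.min()+t.max())/2)
br=near&(hsv[...,0]>10)&(hsv[...,0]<28)&(hsv[...,1]>110)&(Z>.115)
for nm,k in(("barb",br&(v<150)),("drum",br&(v>195))):
    q=P[k]; print(nm,len(q),q.mean(0),q.min(0),q.max(0))
# roll
b=(hsv[...,0]>90)&(hsv[...,0]<115)&(hsv[...,1]>50)&(np.hypot(u-193,v-222)<35)
c=max(cv2.findContours(b.astype(np.uint8),0,1)[0],key=cv2.contourArea)
print("roll z",np.percentile(Z[b],[10,50,90]))
b2=b&(Z>.018)
c=max(cv2.findContours(b2.astype(np.uint8),0,1)[0],key=cv2.contourArea)[:,0]
W=np.array([ray("top",a,bb,.025) for a,bb in c])[:,:2]
A=np.c_[2*W,np.ones(len(W))]; s=np.linalg.lstsq(A,(W**2).sum(1),rcond=None)[0]; print("roll",s[:2],np.sqrt(s[2]+s[:2]@s[:2]),cv2.minEnclosingCircle((W*1000).astype(np.float32)))
# side view
z=np.load("side0.npz"); p,d=z["p"],z["d"]; P=cloud("side",d); hsv=cv2.cvtColor(p,cv2.COLOR_RGB2HSV)
Z=P[...,2]; R=np.hypot(P[...,0]-.44,P[...,1]-.06)
b=(hsv[...,0]>90)&(hsv[...,0]<115)&(hsv[...,1]>50)&(np.hypot(u-281,v-268)<35)
q=P[b&(abs(Z-.025)<.004)]; print("side roll top",len(q),(q.min(0)+q.max(0))/2,np.ptp(q,axis=0),q.mean(0))
k=(hsv[...,2]<90)&(Z>.135)&(Z<.18)&(v<180)&(v>140)&(u>215)&(u<300)
n,l,st,ce=cv2.connectedComponentsWithStats(k.astype(np.uint8))
for i in range(1,n):
    if st[i,4]>15: q=P[l==i]; print("side dark",st[i],q.mean(0),q.min(0),q.max(0))
E
```

```text
lid 568.0724487304688 63.373069763183594 85.6150131225586
fit [0.56825697 0.0633647 ] 0.0850967601780905
dark 92 0.16708704210676886 0.1645217627620366 (np.float32(0.6217926), np.float32(0.10715706)) -84.79125 -0.019823128286102956 0.018660940462758256 0.011253554272669254 mid [0.62173986 0.10773575]
dark 90 0.1581445979247906 0.15421687325539735 (np.float32(0.56427217), np.float32(0.067247435)) 9.372544 -0.029067092341256394 0.032898973636220144 0.013668069178722615 mid [0.56616253 0.06755945]
dark 86 0.16617593051231466 0.16427496568041355 (np.float32(0.51062286), np.float32(0.020380454)) -87.79472 -0.0183708583049269 0.01850156171559121 0.010360385396626525 mid [0.51062537 0.02031515]
barb 128 [0.64431156 0.09443832 0.23883226] [0.47867187 0.07178126 0.12482102] [0.69168869 0.2061256  1.03358072]
drum 147 [0.48972296 0.0671712  0.22231083] [0.47352689 0.00118091 0.115453  ] [0.51805564 0.2061256  1.03358072]
roll z [0.02227567 0.02453273 0.02701102]
roll [0.47286585 0.31996262] 0.04848552923176483 ((472.9061279296875, 319.8678894042969), 49.516597747802734)
side roll top 386 [0.47061066 0.32229626 0.02673638] [0.09830276 0.09997    0.00452173] [0.47020246 0.32905928 0.02748057]
side dark [279 148   5   6  20] [0.50704061 0.02781442 0.1671364 ] [0.50196045 0.0105651  0.16475024] [0.51186199 0.04197175 0.16786438]
side dark [228 155   8  11  50] [0.61946114 0.11166041 0.16475738] [0.61355074 0.07672467 0.15666334] [0.63132045 0.12832849 0.16924987]
side dark [244 158  25   9  82] [0.56709496 0.06953146 0.1478351 ] [0.53526885 0.06145639 0.13532608] [0.59485056 0.07660712 0.15677914]
```

```bash
cat >> h.py <<'E'
def plan(*targets):
    "world x,y,z (mm), yaw of tool x (deg) -> tool shift mm, turn deg, from the measured pose"
    s=arm.state(); w,x,y,z=s["orientation"]; 
    from scipy.spatial.transform import Rotation as Ro
    R=Ro.from_quat([x,y,z,w]).as_matrix(); yaw=np.degrees(np.arctan2(R[1,0],R[0,0]))
    print("pos",np.round(s["tool_pos"]*1000,1),"yaw",round(yaw,2),"tilt",round(float(R[2,2]),4),"t",s["t"],"F",np.round(s["contact_force"],1),"q",np.round(s["qpos"],2),"grip",s["grip_width"],s["grip_force"])
    for t in targets:
        print(t,np.round(R.T@(np.array(t[:3])-s["tool_pos"]*1000),1),round((yaw-t[3]+180)%360-180,1))
E
python3 - <<'E'
from h import *
z=np.load("top0.npz"); P=cloud("top",z["d"])[z["d"]>0]; z=np.load("side0.npz"); Q=cloud("side",z["d"])[z["d"]>0]
for n,A in(("top",P),("side",Q)):
    for y0 in np.arange(-.5,.45,.1):
        print(n,round(y0,1),[ (lambda k: round(float(np.percentile(A[k,2],99)),2) if k.sum()>3 else None)((abs(A[:,1]-y0-.05)<.05)&(abs(A[:,0]-x0-.05)<.05)) for x0 in np.arange(.2,.9,.1)])
plan((330,-220,330,80),(400,-120,330,130),(537,14,220,189.5))
E
```

```text
top -0.5 [0.0, 0.11, 0.13, 0.11, 0.06, 0.08, 0.08]
top -0.4 [0.01, 0.16, 0.17, 0.03, 0.17, 0.3, 0.32]
top -0.3 [0.0, 0.18, 0.18, 0.14, 0.16, 0.33, 0.34]
top -0.2 [0.0, 0.55, 0.18, 0.12, 0.07, 0.33, 0.34]
top -0.1 [0.59, 0.6, 0.0, 0.11, 0.11, 0.33, 0.34]
top -0.0 [0.54, 0.04, 0.14, 0.17, 0.17, 0.34, 0.34]
top 0.1 [0.26, 0.02, 0.11, 0.11, 0.17, 0.33, 0.34]
top 0.2 [0.0, 0.02, 0.03, 0.03, 0.02, 0.33, 0.33]
top 0.3 [0.0, 0.01, 0.03, 0.03, 0.0, 0.33, 0.33]
top 0.4 [0.0, 0.01, 0.0, 0.0, 0.03, 0.33, 0.33]
side -0.5 [0.08, 0.19, 0.19, 0.12, 0.01, 0.35, 0.49]
side -0.4 [0.01, 0.18, 0.17, 0.01, 0.17, 0.33, 0.41]
side -0.3 [0.01, 0.19, 0.18, 0.12, 0.17, 0.34, 0.4]
side -0.2 [0.44, 0.51, 0.18, 0.12, 0.07, 0.34, 0.4]
side -0.1 [0.52, 0.51, 0.01, 0.14, 0.01, 0.33, 0.34]
side -0.0 [0.52, 0.04, 0.15, 0.17, 0.17, 0.34, 0.38]
side 0.1 [0.26, 0.02, 0.11, 0.12, 0.17, 0.33, 0.36]
side 0.2 [0.0, 0.02, 0.03, 0.03, 0.02, 0.33, 0.33]
side 0.3 [0.0, 0.01, 0.03, 0.03, 0.0, 0.33, 0.33]
side 0.4 [0.0, 0.01, 0.0, 0.0, 0.03, 0.33, 0.33]
pos [ 143.5 -504.7  203.1] yaw 15.86 tilt -1.0 t 0.1 F [ 0.6 -0.7 -0.6] q [-1.45  0.26 -0.05  1.26 -0.    1.42] grip 0.9972974367708127 0.0
(330, -220, 330, 80) [ 257.3 -223.  -126.7] -64.1
(400, -120, 330, 130) [ 352.  -300.1 -126.6] -114.1
(537, 14, 220, 189.5) [ 520.4 -391.4  -16.5] -173.6
```

Emit:
play_rows(
  steps=[
    [[0, 0, -45], -8, 60],
    [[20, -20, -90], -18, 30],
    [[60, -55, -120], -28, 0],
    [[105, -95, -125], -38, 0],
    [[150, -130, -125], -48, 0],
    [[190, -165, -125], -58, 0],
    [[230, -200, -125], -68, 0],
    [[260, -225, -125], -78, 0],
    [[300, -260, -125], -88, 0],
    [[330, -280, -125], -96, 0],
  ],
  newtons=40,
)

```text
t: 1.35
tool_pos: [0.3849, -0.1436, 0.3285]
orientation: [-0.0, 0.558, 0.83, 0.0]
contact_force: [-0.5, -0.9, 0.2]
grip_width: 0.0
grip_force: 0.0
```

```bash
python3 -c "
from h import *
plan((537,14,220,189.5))"
```

```text
pos [ 384.9 -143.6  328.5] yaw 112.21 tilt -1.0 t 1.35 F [-0.5 -0.9  0.2] q [-0.56  0.05  0.03  1.54  0.    0.63] grip 0.0003936944126417116 0.0
(537, 14, 220, 189.5) [ 88.4 200.3 108.5] -77.3
```

Emit:
play_rows(
  steps=[
    [[12, 30, 5], -10, 0],
    [[24, 60, 20], -20, 0],
    [[36, 90, 40], -30, 0],
    [[48, 115, 60], -40, 0],
    [[60, 140, 75], -50, 0],
    [[70, 165, 90], -60, 0],
    [[80, 185, 100], -70, 0],
    [[88, 200, 108], -77, 0],
    [[88, 200, 108], -77, 0],
    [[88, 200, 108], -77, 0],
  ],
)

```text
t: 2.6
tool_pos: [0.5369, 0.0103, 0.2206]
orientation: [-0.0, -0.076, 0.997, -0.0]
contact_force: [-0.8, 0.4, -0.4]
grip_width: 0.002
grip_force: 0.0
```

```bash
python3 - <<'E'
from h import *
for n in("top","side"):
    p,d=arm.read_camera(n); np.savez(f"{n}1.npz",p=p,d=d)
    c=p[90:240,220:390] if n=="top" else p[110:260,190:360]; cv2.imwrite(f"pics/{n}1.png",cv2.resize(c[...,::-1],None,fx=4,fy=4))
ax=np.array([508,54.]);
def pose(a,off,r=40):  # lever angle a deg, measured clockwise from lid -y
    ph=np.radians(9.5-90-a); d=np.array([np.cos(ph),np.sin(ph)]); tr=np.array([-d[1],d[0]]); return ax+r*d+off*tr
T=[]
for a,off in((5,28),(5,20),(20,17),(35,17),(50,17),(65,17),(80,17),(90,17)):
    p=pose(a,off); T.append((round(p[0],1),round(p[1],1),155,189.5-a))
plan(*T)
E
```

```text
pos [537.   10.1 220.9] yaw -171.27 tilt -1.0 t 2.7 F [-0.2  0.1 -0.4] q [-0.13  0.28  0.02  1.31 -0.   -0.29] grip 0.0014889970229413703 0.0
(np.float64(539.1), np.float64(16.3), 155, 184.5) [-3.   5.8 65.9] 4.2
(np.float64(531.1), np.float64(15.7), 155, 184.5) [ 5.   6.4 65.9] 4.2
(np.float64(517.4), np.float64(11.6), 155, 169.5) [19.2  4.4 65.9] 19.2
(np.float64(506.1), np.float64(10.6), 155, 154.5) [30.5  5.2 65.9] 34.2
(np.float64(494.9), np.float64(12.5), 155, 139.5) [41.3  8.8 65.9] 49.2
(np.float64(484.7), np.float64(17.3), 155, 124.5) [50.6 15.  65.9] 64.2
(np.float64(476.0), np.float64(24.6), 155, 109.5) [58.1 23.6 65.9] 79.2
(np.float64(471.4), np.float64(30.6), 155, 99.5) [61.8 30.2 65.9] 89.2
```

View pics/side1.png

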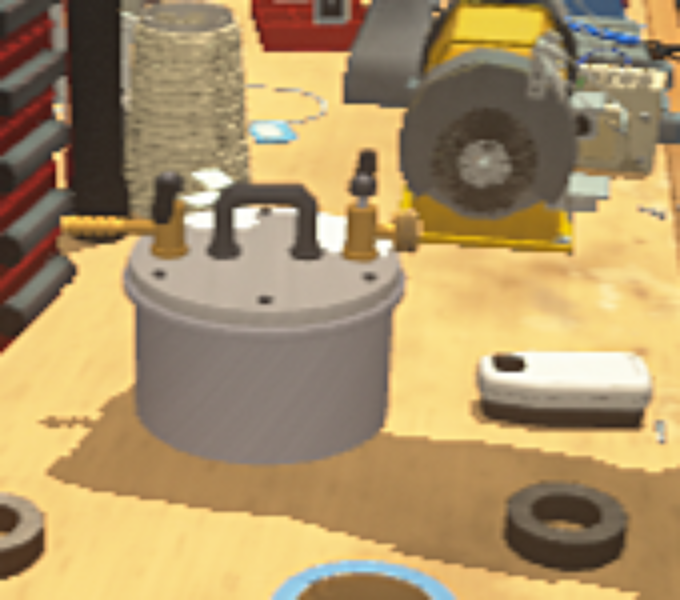

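The side crop shows the lid, the handle at (265,190), the pump tap at (170,185) and the vent tap at (363,170). I can't clearly see the gripper, so I'll check the top view.

View pics/top1.png

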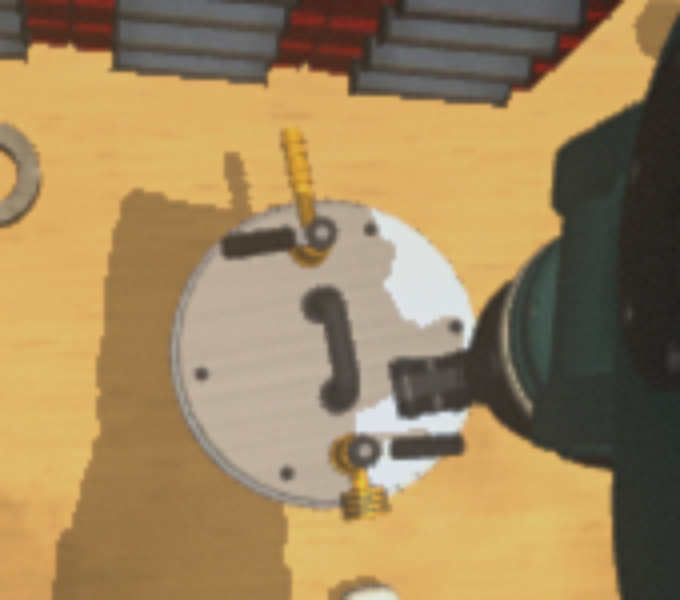

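```bash
python3 - <<'E'
from h import *
f,cx,cy,R,t=cam("side"); c=R@np.array([.537,.010,.22])+t; print(c[:2]/c[2]*f+[cx,cy],c)
c=R@np.array([.537,.010,.30])+t; print(c[:2]/c[2]*f+[cx,cy],c)
E
```

```text
[271.16578178 127.42222537] [ 0.03565554 -0.1642156   1.114271  ]
[272.18317432  95.63607516] [ 0.03707451 -0.23693828  1.08096336]
```

```bash
python3 - <<'E'
from h import *
f,cx,cy,R,t=cam("top"); c=R@np.array([.537,.010,.22])+t; print(c[:2]/c[2]*f+[cx,cy])
z=np.load("top1.npz"); P=cloud("top",z["d"]); 
for u in (319,322,326,330,334,340): print(u,P[186,u])
z=np.load("side1.npz"); P=cloud("side",z["d"]); print(P[127,271],P[115,271],P[100,271])
cv2.imwrite("pics/side1f.png",z["p"][...,::-1])
E
```

```text
[336.74956491 186.84067836]
319 [0.53050093 0.06940909 0.34010652]
322 [0.53026887 0.06458294 0.34170067]
326 [0.52968656 0.05897082 0.34750613]
330 [0.52928358 0.05293459 0.35092587]
334 [0.52862198 0.04778661 0.35786316]
340 [0.5259995  0.04585454 0.39049348]
[ 0.6258702  -0.73121577  0.00522371] [0.5376401  0.0164097  0.25344563] [0.53786176 0.02413467 0.29238535]
```

View pics/side1f.png

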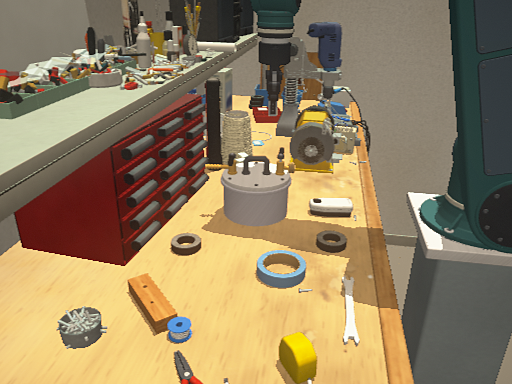

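The full side view shows the closed fingers ending near (273,117). I expected the TCP at (271,127), so I'll measure the real tip height.

```bash
python3 - <<'E'
from h import *
for n in("side","top"):
    z=np.load(n+"1.npz"); P=cloud(n,z["d"]); q=P.reshape(-1,3)
    k=(np.hypot(q[:,0]-.537,q[:,1]-.010)<.05)&(q[:,2]>.18)&(q[:,2]<.5)
    for lo in np.arange(.18,.34,.01):
        s=q[k&(q[:,2]>lo)&(q[:,2]<=lo+.01)]
        if len(s): print(n,round(lo,2),len(s),s.min(0).round(3),s.max(0).round(3))
z=np.load("side1.npz"); P=cloud("side",z["d"]); 
for v in range(112,128): print(v,z["p"][v,268:276:2].tolist(),P[v,272].round(3))
plan()
E
```

```text
side 0.25 21 [0.523 0.012 0.253] [0.543 0.022 0.26 ]
side 0.26 37 [0.523 0.01  0.26 ] [0.543 0.027 0.269]
side 0.27 35 [0.523 0.014 0.27 ] [0.544 0.025 0.28 ]
side 0.28 37 [0.524 0.014 0.28 ] [0.544 0.027 0.29 ]
side 0.29 26 [ 0.519 -0.013  0.29 ] [0.546 0.042 0.3  ]
side 0.3 48 [ 0.518 -0.014  0.3  ] [0.551 0.049 0.31 ]
side 0.31 37 [0.516 0.023 0.31 ] [0.548 0.058 0.32 ]
side 0.32 27 [ 0.517 -0.001  0.321] [0.548 0.06  0.329]
side 0.33 20 [ 0.515 -0.008  0.331] [0.549 0.06  0.339]
side 0.34 48 [0.513 0.018 0.34 ] [0.551 0.057 0.35 ]
top 0.24 1 [0.529 0.015 0.249] [0.529 0.015 0.249]
top 0.25 1 [0.528 0.015 0.256] [0.528 0.015 0.256]
top 0.29 2 [0.522 0.022 0.295] [0.526 0.033 0.3  ]
top 0.3 5 [0.522 0.03  0.301] [0.524 0.037 0.31 ]
top 0.31 10 [0.521 0.037 0.312] [0.545 0.045 0.32 ]
top 0.32 12 [0.519 0.043 0.32 ] [0.544 0.054 0.324]
top 0.33 41 [0.52  0.049 0.332] [0.543 0.06  0.338]
top 0.34 20 [0.526 0.052 0.345] [0.535 0.059 0.35 ]
112 [[144, 98, 90], [70, 64, 57], [56, 46, 39], [49, 39, 32]] [0.535 0.024 0.263]
113 [[133, 98, 89], [65, 59, 52], [51, 40, 33], [45, 35, 28]] [0.5
[... 729 characters left out ...]
, 44, 40], [141, 45, 41], [129, 42, 40], [117, 39, 36]] [ 0.632 -0.813  0.004]
123 [[255, 222, 136], [255, 219, 132], [255, 220, 132], [255, 217, 133]] [ 0.63  -0.796  0.005]
124 [[252, 220, 135], [251, 219, 133], [252, 220, 134], [253, 222, 135]] [ 0.628 -0.782  0.004]
125 [[247, 214, 129], [247, 215, 130], [249, 217, 132], [251, 223, 135]] [ 0.625 -0.761  0.006]
126 [[248, 216, 131], [247, 214, 130], [249, 216, 131], [252, 223, 138]] [ 0.623 -0.745  0.006]
127 [[246, 211, 129], [246, 211, 129], [248, 214, 131], [252, 222, 133]] [ 0.622 -0.732  0.005]
pos [537.   10.1 220.9] yaw -171.27 tilt -1.0 t 2.7 F [-0.2  0.1 -0.4] q [-0.13  0.28  0.02  1.31 -0.   -0.29] grip 0.0014889970229413703 0.0
```

Emit:
play_rows(
  steps=[
    [[-4, 5, 15], 4, 0],
    [[-4, 5, 30], 4, 0],
    [[-4, 5, 45], 4, 0],
    [[-4, 5, 57], 4, 0],
    [[-4, 5, 65], 4, 0],
    [[-4, 5, 65], 4, 0],
    [[-4, 5, 65], 4, 0],
    [[-4, 5, 65], 4, 0],
    [[-4, 5, 65], 4, 0],
    [[-4, 5, 65], 4, 0],
  ],
)

```text
t: 3.95
tool_pos: [0.5405, 0.0162, 0.1556]
orientation: [0.0, -0.042, 0.999, 0.0]
contact_force: [-0.0, 0.1, 0.3]
grip_width: -0.004
grip_force: 0.0
```

```bash
python3 - <<'E'
from h import *
plan()
p,d=arm.read_camera("side"); cv2.imwrite("pics/side2.png",cv2.resize(p[80:200,200:350][...,::-1],None,fx=5,fy=5,interpolation=cv2.INTER_NEAREST))
q=cloud("side",d).reshape(-1,3); k=(np.hypot(q[:,0]-.541,q[:,1]-.015)<.03)
for lo in np.arange(.13,.26,.01):
    s=q[k&(q[:,2]>lo)&(q[:,2]<=lo+.01)]
    if len(s): print(round(lo,2),len(s),s.min(0).round(3),s.max(0).round(3))
E
```

```text
pos [540.5  16.2 155.6] yaw -175.14 tilt -1.0 t 3.95 F [-0.   0.1  0.3] q [-0.12  0.31 -0.11  1.15  0.   -0.21] grip -0.004345283780022985 0.0
0.16 1 [0.512 0.011 0.168] [0.512 0.011 0.168]
0.18 9 [0.53  0.016 0.187] [0.546 0.023 0.19 ]
0.19 30 [0.527 0.018 0.19 ] [0.548 0.03  0.2  ]
0.2 35 [0.528 0.018 0.2  ] [0.548 0.033 0.21 ]
0.21 33 [0.528 0.02  0.211] [0.549 0.033 0.22 ]
0.22 27 [0.526 0.021 0.22 ] [0.548 0.034 0.228]
0.23 9 [ 0.525 -0.007  0.23 ] [0.551 0.045 0.24 ]
0.24 7 [0.532 0.042 0.241] [0.541 0.044 0.243]
0.25 13 [0.521 0.028 0.251] [0.553 0.034 0.26 ]
```

View pics/side2.png

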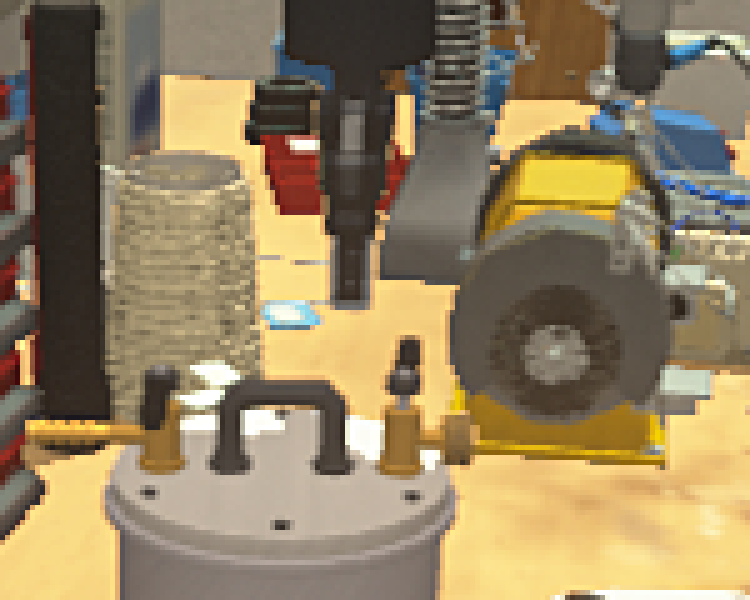

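The picture confirms it: the tips at crop (350,305) are at z≈0.187, while the reported TCP is 0.156. The real tips sit about 31 mm above the reported TCP, and x and y agree to 2–3 mm. I'll correct z for that.

Emit:
play_rows(
  steps=[
    [[0, 0, 10], 0, 0],
    [[0, 0, 20], 0, 0],
    [[0, 0, 28], 0, 0],
    [[0, 0, 32], 0, 0],
    [[0, 0, 32], 0, 0],
    [[0, 0, 32], 0, 0],
    [[0, 0, 32], 0, 0],
    [[0, 0, 32], 0, 0],
    [[0, 0, 32], 0, 0],
    [[0, 0, 32], 0, 0],
  ],
)

```text
t: 5.25
tool_pos: [0.5404, 0.0162, 0.1235]
orientation: [0.0, -0.042, 0.999, -0.0]
contact_force: [-0.4, 0.6, -1.1]
grip_width: -0.001
grip_force: 0.0
```

```bash
python3 - <<'E'
from h import *
ax=np.array([510.,54.])
def pose(a,off,r=40):
    ph=np.radians(9.5-90-a); d=np.array([np.cos(ph),np.sin(ph)]); tr=np.array([-d[1],d[0]]); return ax+r*d+off*tr
T=[]
for a in(5,15,25,35,45,55,65,75,85,90):
    p=pose(a,17); T.append((round(p[0],1),round(p[1],1),123.6,189.5-a))
plan(*T)
q=cloud("side",arm.read_camera("side")[1]).reshape(-1,3); k=(np.hypot(q[:,0]-.541,q[:,1]-.015)<.022)&(q[:,2]>.13)
print(q[k].min(0))
E
```

```text
pos [540.4  16.2 123.5] yaw -175.14 tilt -1.0 t 5.25 F [-0.4  0.6 -1.1] q [-0.12  0.33 -0.18  1.07 -0.   -0.21] grip -0.0007621701838866873 0.0
(np.float64(530.1), np.float64(15.5), 123.6, 184.5) [10.4  0.2 -0.1] 0.4
(np.float64(523.1), np.float64(12.6), 123.6, 174.5) [17.6 -2.1 -0.1] 10.4
(np.float64(515.7), np.float64(10.9), 123.6, 164.5) [25.1 -3.2 -0.1] 20.4
(np.float64(508.1), np.float64(10.6), 123.6, 154.5) [32.7 -2.8 -0.1] 30.4
(np.float64(500.6), np.float64(11.6), 123.6, 144.5) [40.1 -1.2 -0.1] 40.4
(np.float64(493.4), np.float64(13.8), 123.6, 134.5) [47.1  1.6 -0.1] 50.4
(np.float64(486.7), np.float64(17.3), 123.6, 124.5) [53.4  5.7 -0.1] 60.4
(np.float64(480.7), np.float64(21.9), 123.6, 114.5) [59.  10.8 -0.1] 70.4
(np.float64(475.5), np.float64(27.5), 123.6, 104.5) [63.7 16.8 -0.1] 80.4
(np.float64(473.4), np.float64(30.6), 123.6, 99.5) [65.6 20.  -0.1] 85.4
[0.52128143 0.00233491 0.15579421]
```

Emit:
play_rows(
  steps=[
    [[6, 0, 3], 0, 0],
    [[10, 0, 3], 0, 0],
    [[18, -2, 3], 10, 0],
    [[25, -3, 3], 20, 0],
    [[33, -3, 3], 30, 0],
    [[40, -1, 3], 40, 0],
    [[47, 2, 3], 50, 0],
    [[53, 6, 3], 60, 0],
    [[59, 11, 3], 70, 0],
    [[59, 11, 3], 70, 0],
  ],
)

```text
t: 6.55
tool_pos: [0.4802, 0.0223, 0.1206]
orientation: [-0.0, 0.538, 0.843, 0.0]
contact_force: [-0.5, -0.0, 0.6]
grip_width: 0.003
grip_force: 0.0
```

```bash
python3 - <<'E'
from h import *
ax=np.array([510.,54.])
def pose(a,off,r=40):
    ph=np.radians(9.5-90-a); d=np.array([np.cos(ph),np.sin(ph)]); tr=np.array([-d[1],d[0]]); return ax+r*d+off*tr
plan(*[(*pose(a,o).round(1),120.5,189.5-min(a,90)) for a,o in((85,17),(90,17),(90,14),(90,11),(90,9))])
p,d=arm.read_camera("top"); cv2.imwrite("pics/top3.png",cv2.resize(p[110:240,230:380][...,::-1],None,fx=4,fy=4))
E
```

```text
pos [480.2  22.3 120.6] yaw 114.93 tilt -1.0 t 6.55 F [-0.5 -0.   0.6] q [-0.12  0.23 -0.33  1.01  0.    1.01] grip 0.0030948517145732647 0.0
(np.float64(475.5), np.float64(27.5), 120.5, 104.5) [ 6.7 -2.1  0.1] 10.4
(np.float64(473.4), np.float64(30.6), 120.5, 99.5) [10.4 -2.7  0.1] 15.4
(np.float64(472.9), np.float64(33.6), 120.5, 99.5) [13.3 -1.9  0.1] 15.4
(np.float64(472.4), np.float64(36.5), 120.5, 99.5) [16.2 -1.1  0.1] 15.4
(np.float64(472.0), np.float64(38.5), 120.5, 99.5) [18.2 -0.6  0.1] 15.4
```

View pics/top3.png

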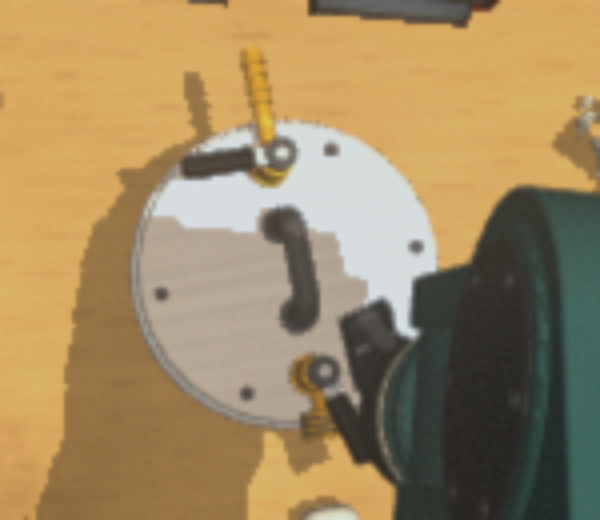

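The lever is turning. It now points to (362,460) from its axis at (322,370), about 65° round, and the pump lever hasn't moved. I'll keep pushing to the stop.

Emit:
play_rows(
  steps=[
    [[4, -1, 0], 6, 0],
    [[7, -2, 0], 11, 0],
    [[10, -3, 0], 15, 0],
    [[12, -2, 0], 15, 0],
    [[13, -2, 0], 15, 0],
    [[14, -2, 0], 15, 0],
    [[15, -1, 0], 15, 0],
    [[16, -1, 0], 15, 0],
    [[17, -1, 0], 15, 0],
    [[18, -1, 0], 15, 0],
  ],
)

```text
t: 7.85
tool_pos: [0.4723, 0.0382, 0.1205]
orientation: [0.0, 0.644, 0.765, 0.0]
contact_force: [1.6, -0.8, -1.1]
grip_width: -0.0
grip_force: 0.8
```

```bash
python3 - <<'E'
from h import *
plan()
E
```

```text
pos [472.3  38.2 120.5] yaw 99.87 tilt -1.0 t 7.85 F [ 1.6 -0.8 -1.1] q [-0.09  0.22 -0.34  1.01  0.    1.31] grip -0.0004689128048635847 0.753626946680015
```

Emit:
play_rows(
  steps=[
    [[1, 0, 0], 0, 0],
    [[1, 0, 0], 0, 0],
    [[2, 0, 0], 0, 0],
    [[2, 0, 0], 0, 0],
    [[3, 0, 0], 0, 0],
    [[3, 0, 0], 0, 0],
    [[4, 0, 0], 0, 0],
    [[4, 0, 0], 0, 0],
    [[5, 0, 0], 0, 0],
    [[5, 0, 0], 0, 0],
  ],
)

```text
t: 9.1
tool_pos: [0.4713, 0.0431, 0.1205]
orientation: [-0.0, 0.644, 0.765, 0.0]
contact_force: [0.3, -2.0, -1.0]
grip_width: 0.001
grip_force: 0.7
```

```bash
python3 - <<'E'
from h import *
plan()
E
```

```text
pos [471.3  43.1 120.5] yaw 99.86 tilt -1.0 t 9.1 F [ 0.3 -2.  -1. ] q [-0.08  0.22 -0.34  1.01  0.    1.32] grip 0.0012929653138616989 0.6933727667637868
```

```bash
python3 - <<'E'
from h import *
a=arm.read_camera("top")[0][120:240,250:370]; b=arm.read_camera("side")[0][90:190,200:320]
a=cv2.resize(a,(400,400),interpolation=2); b=cv2.resize(b,(400,333),interpolation=2)
o=np.zeros((400,800,3),np.uint8); o[:,:400]=a; o[:333,400:]=b; cv2.imwrite("pics/c4.png",o[...,::-1])
E
```

```text
(no output)
```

View pics/c4.png

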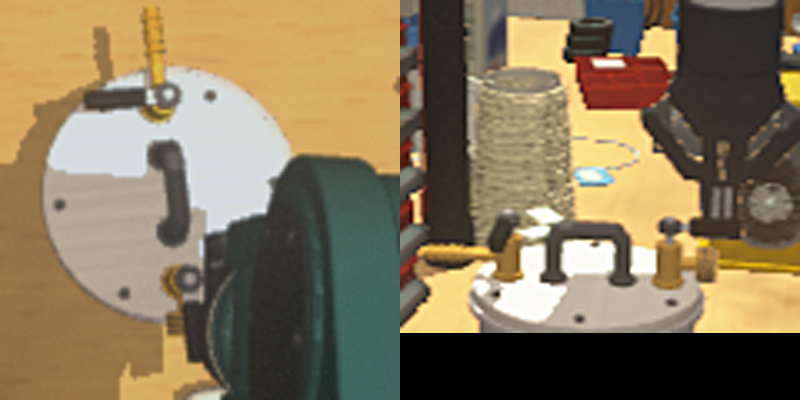

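```bash
cat >> h.py <<'E'
def lever():
    p,d=arm.read_camera("top"); P=cloud("top",d); hsv=cv2.cvtColor(p,cv2.COLOR_RGB2HSV)
    k=(hsv[...,2]<90)&(abs(P[...,2]-.164)<.007)&(P[...,0]<.50)&(P[...,0]>.43)&(abs(P[...,1]-.04)<.05)
    q=P[k][:,:2]; print(len(q),q.mean(0),q.min(0),q.max(0))
    for x in np.arange(.44,.5,.01):
        s=q[abs(q[:,0]-x)<.005]
        if len(s): print(round(x,2),len(s),s[:,1].min().round(4),s[:,1].max().round(4))
    vx,vy,x,y=cv2.fitLine(q.astype(np.float32),2,0,.01,.01).ravel(); print("dir",np.degrees(np.arctan2(vy,vx)))
    # grey axis knob / pump lever
    k=(hsv[...,2]<90)&(abs(P[...,2]-.164)<.007)&(P[...,0]>.60)&(P[...,0]<.64)&(abs(P[...,1]-.105)<.04)
    vx,vy,x,y=cv2.fitLine(P[k][:,:2].astype(np.float32),2,0,.01,.01).ravel(); print("pump dir",np.degrees(np.arctan2(vy,vx)),P[k].mean(0))
E
python3 -c "
from h import *
lever()"
```

```text
67 [0.47546737 0.06292852] [0.45470772 0.05847105] [0.49299533 0.0668415 ]
0.45 2 0.0592 0.0612
0.46 13 0.0593 0.0651
0.47 15 0.0605 0.0655
0.48 20 0.0605 0.0664
0.49 17 0.0585 0.0668
dir 0.73881793
pump dir -87.61433 [0.62440511 0.10778171 0.16390114]
```

Emit:
play_rows(
  steps=[
    [[1, 0, 0], 0, 0],
    [[1, 0, 0], 0, 0],
    [[2, 0, 0], 0, 0],
    [[2, 0, 0], 0, 0],
    [[2, 0, 0], 0, 0],
    [[3, 0, 0], 0, 0],
    [[3, 0, 0], 0, 0],
    [[3, 0, 0], 0, 0],
    [[3, 0, 0], 0, 0],
    [[3, 0, 0], 0, 0],
  ],
)

```text
t: 10.5
tool_pos: [0.4708, 0.0459, 0.1204]
orientation: [-0.0, 0.644, 0.765, -0.0]
contact_force: [-1.7, -2.8, 0.4]
grip_width: 0.001
grip_force: 1.7
```

```bash
python3 -c "
from h import *
plan();lever()"
```

```text
pos [470.8  45.9 120.4] yaw 99.86 tilt -1.0 t 10.5 F [-1.7 -2.8  0.4] q [-0.08  0.22 -0.34  1.01 -0.    1.32] grip 0.0012009781652450435 1.720923840184696
60 [0.47576149 0.06585227] [0.45480497 0.06044604] [0.49955312 0.0691678 ]
0.45 3 0.0618 0.0659
0.46 12 0.0632 0.0677
0.47 12 0.0651 0.0692
0.48 17 0.0624 0.0691
0.49 14 0.0604 0.069
dir -0.3324295
pump dir -89.96027 [0.62509367 0.10666859 0.16422693]
```

The lid itself is now turning: the pump lever swung along with it. So the vent lever is at its stop and the vacuum has been released. I'll back off, open the gripper and remeasure.

Emit:
play_rows(
  steps=[
    [[-8, 0, 0], 0, 0],
    [[-20, 0, 0], 0, 0],
    [[-30, 0, -20], 0, 0],
    [[-60, 0, -60], 0, 30],
    [[-100, 0, -110], 0, 85],
    [[-130, 0, -120], 0, 85],
    [[-150, 0, -120], 0, 85],
    [[-150, 0, -120], 0, 85],
    [[-150, 0, -120], 0, 85],
    [[-150, 0, -120], 0, 85],
  ],
)

```text
t: 11.8
tool_pos: [0.4963, -0.101, 0.2401]
orientation: [-0.0, 0.643, 0.766, -0.0]
contact_force: [0.3, -0.3, -0.3]
grip_width: 0.995
grip_force: 0.0
```

```bash
python3 - <<'E'
from h import *
plan()
p,d=arm.read_camera("top"); P=cloud("top",d); hsv=cv2.cvtColor(p,cv2.COLOR_RGB2HSV); Z=P[...,2]; v,u=np.mgrid[:384,:512]
near=np.hypot(u-302,v-178)<62
m=near&(abs(Z-.112)<.005)&(hsv[...,1]<60)
c=max(cv2.findContours(m.astype(np.uint8),0,1)[0],key=cv2.contourArea)
W=np.array([ray("top",a,b,.112) for a,b in cv2.convexHull(c)[:,0]])[:,:2]
A=np.c_[2*W,np.ones(len(W))]; s=np.linalg.lstsq(A,(W**2).sum(1),rcond=None)[0]; print("lid",s[:2],np.sqrt(s[2]+s[:2]@s[:2]))
dark=near&(hsv[...,2]<90)&(Z>.135)&(Z<.19)
n,l,st,ce=cv2.connectedComponentsWithStats(dark.astype(np.uint8))
for i in range(1,n):
    if st[i,4]<15: continue
    k=l==i; zt=np.percentile(Z[k],90); q=np.array([ray("top",a,b,zt) for a,b in zip(u[k],v[k])])[:,:2]
    vx,vy,x,y=cv2.fitLine(q.astype(np.float32),2,0,.01,.01).ravel(); t=(q-[x,y])@[vx,vy]
    print("dark",st[i],zt,np.degrees(np.arctan2(vy,vx)),np.ptp(t),"mid",np.array([x,y])+np.array([vx,vy])*(t.min()+t.max())/2)
br=near&(hsv[...,0]>10)&(hsv[...,0]<28)&(hsv[...,1]>110)&(Z>.115)&(Z<.15)
for nm,k in(("barb",br&(v<150)),("drum",br&(v>195))):
    q=P[k]; print(nm,len(q),q.mean(0),q.min(0),q.max(0))
cv2.imwrite("pics/top5.png",cv2.resize(p[110:250,230:380][...,::-1],None,fx=4,fy=4))
E
```

```text
pos [ 496.3 -101.   240.1] yaw 99.92 tilt -1.0 t 11.8 F [ 0.3 -0.3 -0.3] q [-0.36  0.22 -0.    1.34  0.    1.04] grip 0.9949206411790007 0.0
lid [0.56682428 0.06871999] 0.08509981684955621
dark [276 147  18   6  95] 0.16630769915754667 -88.46281 0.03707328489800721 mid [0.62435647 0.10655624]
dark [297 163   9  29  91] 0.1575772873239815 4.6234045 0.06169297660251853 mid [0.56452734 0.07223198]
dark [302 200   8   8  31] 0.16351652930870114 62.013245 0.01527696709922996 mid [0.50639082 0.06576334]
dark [303 211   8  18 109] 0.1659947485809668 4.2405796 0.03676450498408668 mid [0.47289074 0.0643627 ]
barb 113 [0.66658997 0.07455356 0.13309094] [0.63895662 0.06774144 0.12620995] [0.69115791 0.08135678 0.13896645]
drum 62 [0.49332863 0.0704742  0.13367772] [0.47178153 0.05092238 0.11514937] [0.51654907 0.07553428 0.14523147]
```

View pics/top5.png

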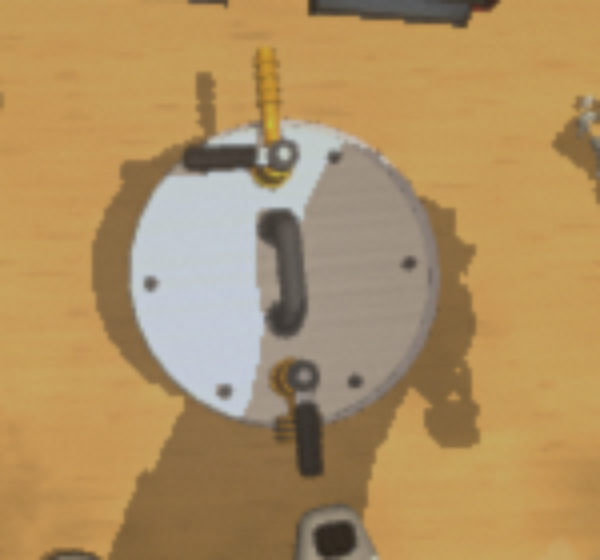

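The vent lever now points along lid −x: crop (305,375)→(310,470), direction 4.2° against a handle yaw of 4.6°. The pump lever is still at a right angle to the lid axis. The lid centre is at about (566,69) mm.

```bash
python3 -c "
from h import *
plan((568,69,190,184.6),(568,69,105,184.6))"
```

```text
pos [ 496.4 -101.1  240.3] yaw 99.92 tilt -1.0 t 11.85 F [-0.8  0.3  0.7] q [-0.36  0.22 -0.    1.34  0.    1.04] grip 0.9952915943968865 0.0
(568, 69, 190, 184.6) [155.2  99.9  50.3] -84.7
(568, 69, 105, 184.6) [155.2  99.9 135.3] -84.7
```

Emit:
play_rows(
  steps=[
    [[15, 10, 0], -10, 85],
    [[35, 22, 0], -20, 85],
    [[55, 35, 5], -30, 85],
    [[75, 48, 15], -40, 85],
    [[95, 61, 25], -50, 85],
    [[115, 74, 35], -60, 85],
    [[135, 87, 45], -70, 85],
    [[150, 96, 50], -80, 85],
    [[155, 100, 50], -84.7, 85],
    [[155, 100, 50], -84.7, 85],
  ],
)

```text
t: 13.1
tool_pos: [0.5684, 0.0688, 0.1903]
orientation: [-0.0, -0.04, 0.999, 0.0]
contact_force: [-1.1, 0.1, -0.4]
grip_width: 0.994
grip_force: 0.0
```

```bash
python3 -c "
from h import *
plan((568,69,105,184.6))
c=cloud('side',arm.read_camera('side')[1]).reshape(-1,3)
k=(np.hypot(c[:,0]-.566,c[:,1]-.069)<.075)
for lo in np.arange(.15,.34,.01):
    s=c[k&(c[:,2]>lo)&(c[:,2]<=lo+.01)]
    if len(s): print(round(lo,2),len(s),s.min(0).round(3),s.max(0).round(3))
"
```

```text
pos [568.4  68.8 190.3] yaw -175.4 tilt -1.0 t 13.1 F [-1.1  0.1 -0.4] q [-0.02  0.35  0.04  1.26  0.   -0.1 ] grip 0.9940147532103377 0.0
(568, 69, 105, 184.6) [ 0.4  0.2 85.3] -0.0
0.15 117 [0.496 0.065 0.15 ] [0.62  0.122 0.16 ]
0.16 113 [0.491 0.059 0.16 ] [0.629 0.123 0.169]
0.23 24 [0.552 0.024 0.234] [0.573 0.121 0.24 ]
0.24 50 [0.552 0.022 0.241] [0.573 0.129 0.25 ]
0.25 50 [0.552 0.024 0.25 ] [0.573 0.127 0.26 ]
0.26 64 [0.552 0.023 0.26 ] [0.579 0.126 0.27 ]
0.27 25 [0.55  0.115 0.27 ] [0.573 0.135 0.278]
0.28 56 [0.547 0.102 0.281] [0.574 0.144 0.29 ]
0.29 63 [0.547 0.034 0.29 ] [0.58  0.143 0.3  ]
0.3 56 [0.546 0.045 0.301] [0.58  0.143 0.31 ]
0.31 77 [0.546 0.052 0.31 ] [0.584 0.142 0.319]
0.32 106 [0.546 0.011 0.32 ] [0.586 0.142 0.33 ]
0.33 91 [0.549 0.008 0.33 ] [0.574 0.141 0.34 ]
0.34 59 [0.535 0.081 0.34 ] [0.595 0.11  0.35 ]
```

Emit:
play_rows(
  steps=[
    [[0, 0, 25], 0, 85],
    [[0, 0, 50], 0, 85],
    [[0, 0, 72], 0, 85],
    [[0, 0, 85], 0, 85],
    [[0, 0, 85], 0, 60],
    [[0, 0, 85], 0, 40],
    [[0, 0, 85], 0, 20],
    [[0, 0, 85], 0, 5],
    [[0, 0, 85], 0, 5],
    [[0, 0, 85], 0, 5],
  ],
  newtons=70,
)

```text
t: 14.4
tool_pos: [0.5689, 0.068, 0.1062]
orientation: [0.001, -0.04, 0.999, 0.0]
contact_force: [-1.5, -0.2, 5.6]
grip_width: 0.136
grip_force: 68.1
```

```bash
python3 -c "
from h import *
plan()"
```

```text
pos [568.9  68.  106.2] yaw -175.46 tilt -1.0 t 14.4 F [-1.5 -0.2  5.6] q [-0.02  0.39 -0.13  1.05  0.   -0.1 ] grip 0.1358148832366319 68.12060236930847
```

Emit:
play_rows(
  steps=[
    [[0, 0, -2], 0, 5],
    [[0, 0, -5], 0, 5],
    [[0, 0, -8], 0, 5],
    [[0, 0, -12], 0, 5],
    [[0, 0, -16], 0, 5],
    [[0, 0, -20], 0, 5],
    [[0, 0, -25], 0, 5],
    [[0, 0, -30], 0, 5],
    [[0, 0, -30], 0, 5],
    [[0, 0, -30], 0, 5],
  ],
  newtons=90,
)

```text
t: 15.65
tool_pos: [0.5685, 0.068, 0.1354]
orientation: [-0.0, -0.04, 0.999, 0.0]
contact_force: [0.4, -0.7, -5.5]
grip_width: 0.13
grip_force: 87.6
```

```bash
cat >> h.py <<'E'
def lidz():
    p,d=arm.read_camera("side"); P=cloud("side",d).reshape(-1,3); hsv=cv2.cvtColor(p,cv2.COLOR_RGB2HSV).reshape(-1,3)
    s=arm.state()["tool_pos"]
    k=(hsv[:,1]<60)&(hsv[:,2]>100)&(np.hypot(P[:,0]-s[0],P[:,1]-s[1])<.088)&(P[:,2]>s[2]-.04)&(P[:,2]<s[2]+.045)
    q=P[k]; 
    for _ in range(4):
        A=np.c_[q[:,:2]-s[:2],np.ones(len(q))]; c=np.linalg.lstsq(A,q[:,2],rcond=None)[0]; r=q[:,2]-A@c; q=q[abs(r)<max(2*np.median(abs(r)),.002)]
    print("lid top plane slopes",c[:2].round(3),"z at tool axis",c[2].round(4),len(q))
E
python3 -c "
from h import *
plan();lidz()"
```

```text
pos [568.5  68.  135.4] yaw -175.44 tilt -1.0 t 15.65 F [ 0.4 -0.7 -5.5] q [-0.02  0.37 -0.07  1.13  0.   -0.1 ] grip 0.13040804472851772 87.58028268814087
lid top plane slopes [ 0.    -0.012] z at tool axis 0.1441 920
```

Emit:
play_rows(
  steps=[
    [[0, 0, -12], 0, 5],
    [[0, 0, -28], 0, 5],
    [[2, 8, -42], 0, 5],
    [[8, 27, -50], 0, 5],
    [[15, 52, -50], 0, 5],
    [[22, 80, -50], 0, 5],
    [[30, 108, -50], 0, 5],
    [[39, 136, -50], 0, 5],
    [[47, 164, -50], 0, 5],
    [[53, 185, -50], 0, 5],
  ],
)

```text
t: 16.95
tool_pos: [0.4994, 0.2503, 0.1856]
orientation: [-0.0, -0.04, 0.999, 0.0]
contact_force: [1.1, -0.7, -6.3]
grip_width: 0.13
grip_force: 87.8
```

Emit:
play_rows(
  steps=[
    [[3, 14, 0], 0, 5],
    [[8, 32, 0], 0, 5],
    [[14, 50, 0], 0, 5],
    [[18, 64, 0], 0, 5],
    [[20, 71, 0], 0, 5],
    [[21, 73, 0], 0, 5],
    [[21, 73, 10], 0, 5],
    [[21, 73, 20], 0, 5],
    [[21, 73, 30], 0, 5],
    [[21, 73, 30], 0, 5],
  ],
)

```text
t: 18.2
tool_pos: [0.4738, 0.3188, 0.1545]
orientation: [-0.001, -0.04, 0.999, -0.0]
contact_force: [-0.4, 0.1, -6.2]
grip_width: 0.13
grip_force: 87.9
```

```bash
python3 - <<'E'
from h import *
plan((474.5,319,60,184.5)); lidz()
z0=arm.state()["tool_pos"][2]-.0062
p,d=arm.read_camera("top"); P=cloud("top",d); hsv=cv2.cvtColor(p,cv2.COLOR_RGB2HSV); Z=P[...,2]
print("expected top z",z0+.012)
m=(abs(Z-z0-.012)<.005)&(hsv[...,1]<60)&(np.hypot(P[...,0]-.4745,P[...,1]-.319)<.11)
c=max(cv2.findContours(m.astype(np.uint8),0,1)[0],key=cv2.contourArea)
W=np.array([ray("top",a,b,z0+.012) for a,b in cv2.convexHull(c)[:,0]])[:,:2]
def fit(W):
    A=np.c_[2*W,np.ones(len(W))]; s=np.linalg.lstsq(A,(W**2).sum(1),rcond=None)[0]; return s[:2],np.sqrt(s[2]+s[:2]@s[:2])
for _ in range(4):
    c0,r=fit(W); e=abs(np.hypot(*(W-c0).T)-.0855); print(c0,r,len(W)); W=W[e<max(.0025,np.median(e)*1.5)]
# side view: roll
p,d=arm.read_camera("side"); P=cloud("side",d); hsv=cv2.cvtColor(p,cv2.COLOR_RGB2HSV); b=(hsv[...,0]>90)&(hsv[...,0]<115)&(hsv[...,1]>50)&(abs(P[...,2]-.0125)<.016)&(np.hypot(P[...,0]-.472,P[...,1]-.32)<.07)
print("roll seen side",b.sum(),P[b].min(0),P[b].max(0))
cv2.imwrite("pics/c6.png",np.hstack([p[130:330,180:380],arm.read_camera("top")[0][130:330,100:300]])[...,::-1].repeat(2,0).repeat(2,1))
E
```

```text
pos [473.8 318.8 154.5] yaw -175.46 tilt -1.0 t 18.2 F [-0.4  0.1 -6.2] q [ 0.45  0.36 -0.04  1.17 -0.    0.37] grip 0.12958039351403552 87.93416976928711
(474.5, 319, 60, 184.5) [-0.8  0.2 94.5] 0.0
lid top plane slopes [ 0.   -0.01] z at tool axis 0.163 1724
expected top z 0.16091861566410903
[0.47605931 0.30512151] 0.07414510600525788 23
[0.47327656 0.31489241] 0.08232803141024575 21
[0.47265157 0.31708233] 0.084261061300159 19
[0.47265157 0.31708233] 0.084261061300159 19
roll seen side 548 [0.42189952 0.27388091 0.00295768] [0.51855991 0.3740745  0.02849994]
```

View pics/c6.png

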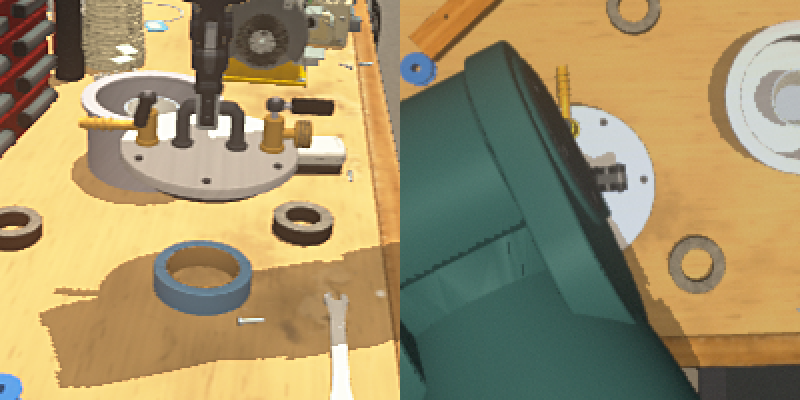

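The lid hangs level in the grip. The vent lever lies over the drum at (300,105), and the pump lever is unchanged. Before lowering I'll compare the lid and roll centres in the side view.

```bash
cat >> h.py <<'E'
from scipy.optimize import least_squares
def ring(n,mask,z,c0,r):
    c=max(cv2.findContours(mask.astype(np.uint8),0,1)[0],key=cv2.contourArea)
    W=np.array([ray(n,a,b,z) for a,b in cv2.convexHull(c)[:,0]])[:,:2]
    o=least_squares(lambda s:np.hypot(*(W-s[:2]).T)-s[2],[*c0,r],loss="soft_l1",f_scale=.001); o2=least_squares(lambda s:np.hypot(*(W-s).T)-r,c0,loss="soft_l1",f_scale=.001)
    print(n,"free",o.x.round(4),"fixed r",r,o2.x.round(4),len(W))
E
python3 - <<'E'
from h import *
zt=arm.state()["tool_pos"][2]-.0062+.012
for n,off in(("side",.002),("top",0)):
    p,d=arm.read_camera(n); P=cloud(n,d); hsv=cv2.cvtColor(p,cv2.COLOR_RGB2HSV); Z=P[...,2]; D=np.hypot(P[...,0]-.472,P[...,1]-.32)
    m=(abs(Z-zt-off)<.005)&(hsv[...,1]<70)&(D<.1)
    ring(n,m,zt,(.472,.318),.0853)
    if n=="side":
        b=(hsv[...,0]>90)&(hsv[...,0]<118)&(hsv[...,1]>40)&(D<.07)&(Z<.035)&(abs(Z-.0265)<.004)
        ring(n,b,.025,(.472,.32),.0495)
z=np.load("side0.npz"); p,d=z["p"],z["d"]; P=cloud("side",d); hsv=cv2.cvtColor(p,cv2.COLOR_RGB2HSV); Z=P[...,2]
ring("side",(abs(Z-.114)<.005)&(hsv[...,1]<70)&(np.hypot(P[...,0]-.567,P[...,1]-.065)<.1),.112,(.567,.065),.0853)
E
```

```text
side free [0.4701 0.3208 0.0875] fixed r 0.0853 [0.4698 0.3231] 28
side free [0.4702 0.322  0.0511] fixed r 0.0495 [0.4706 0.3211] 18
top free [0.4733 0.3156 0.0827] fixed r 0.0853 [0.4724 0.3187] 23
side free [0.5637 0.0642 0.0891] fixed r 0.0853 [0.5644 0.0672] 21
```

Emit:
play_rows(
  steps=[
    [[-0.5, 0.5, 15], 0, 5],
    [[-0.5, 0.5, 32], 0, 5],
    [[-0.5, 0.5, 50], 0, 5],
    [[-0.5, 0.5, 66], 0, 5],
    [[-0.5, 0.5, 80], 0, 5],
    [[-0.5, 0.5, 91], 0, 5],
    [[-0.5, 0.5, 98], 0, 5],
    [[-0.5, 0.5, 102], 0, 5],
    [[-0.5, 0.5, 104], 0, 5],
    [[-0.5, 0.5, 104], 0, 5],
  ],
)

```text
t: 19.75
tool_pos: [0.4749, 0.3199, 0.0517]
orientation: [0.0, -0.04, 0.999, 0.0]
contact_force: [1.0, -0.3, -5.6]
grip_width: 0.135
grip_force: 88.1
```

Emit:
play_rows(
  steps=[
    [[0, 0, 0.5], 0, 5],
    [[0, 0, 1], 0, 5],
    [[0, 0, 1.5], 0, 5],
    [[0, 0, 2], 0, 5],
    [[0, 0, 2.5], 0, 5],
    [[0, 0, 3], 0, 5],
    [[0, 0, 3.5], 0, 5],
    [[0, 0, 4], 0, 5],
    [[0, 0, 4], 0, 5],
    [[0, 0, 4], 0, 5],
  ],
)

```text
t: 21.0
tool_pos: [0.4747, 0.3198, 0.0475]
orientation: [0.0, -0.04, 0.999, 0.0]
contact_force: [0.1, 0.7, -5.9]
grip_width: 0.132
grip_force: 88.1
```

```bash
python3 -c "
from h import *
plan();lidz()"
```

```text
pos [474.7 319.8  47.5] yaw -175.44 tilt -1.0 t 21.0 F [ 0.1  0.7 -5.9] q [ 0.45  0.43 -0.23  0.91  0.    0.37] grip 0.13210371159737822 88.08424830436707
lid top plane slopes [ 0.002 -0.008] z at tool axis 0.0558 1894
```

Emit:
play_rows(
  steps=[
    [[0, 0, 0.4], 0, 5],
    [[0, 0, 0.8], 0, 5],
    [[0, 0, 1.2], 0, 5],
    [[0, 0, 1.6], 0, 5],
    [[0, 0, 2.0], 0, 5],
    [[0, 0, 2.3], 0, 5],
    [[0, 0, 2.6], 0, 5],
    [[0, 0, 2.8], 0, 5],
    [[0, 0, 2.8], 0, 5],
    [[0, 0, 2.8], 0, 5],
  ],
)

```text
t: 22.3
tool_pos: [0.4749, 0.3198, 0.0452]
orientation: [0.0, -0.04, 0.999, 0.0]
contact_force: [-2.3, -2.6, 5.5]
grip_width: 0.128
grip_force: 89.3
```

```bash
python3 -c "
from h import *
plan();lidz()"
```

```text
pos [474.9 319.8  45.2] yaw -175.45 tilt -1.0 t 22.3 F [-2.3 -2.6  5.5] q [ 0.45  0.43 -0.23  0.9  -0.    0.37] grip 0.12840038600238596 89.33927178382874
lid top plane slopes [ 0.001 -0.006] z at tool axis 0.0536 1923
```

The lid is resting on the roll, with about 11 N taken up. I'll release it.

Emit:
play_rows(
  steps=[
    [[0, 0, -0.5], 0, 8],
    [[0, 0, -0.5], 0, 14],
    [[0, 0, -0.5], 0, 20],
    [[0, 0, -0.5], 0, 30],
    [[0, 0, -0.5], 0, 45],
    [[0, 0, -0.5], 0, 60],
    [[0, 0, -0.5], 0, 75],
    [[0, 0, -0.5], 0, 85],
    [[0, 0, -0.5], 0, 85],
    [[0, 0, -0.5], 0, 85],
  ],
  newtons=20,
)

```text
t: 23.6
tool_pos: [0.4747, 0.3198, 0.0452]
orientation: [0.0, -0.04, 0.999, 0.0]
contact_force: [-0.1, -0.8, -1.3]
grip_width: 0.993
grip_force: 0.0
```

Emit:
play_rows(
  steps=[
    [[0, 0, -10], 0, 85],
    [[0, 0, -25], 0, 85],
    [[0, 0, -45], 0, 85],
    [[0, 0, -65], 0, 85],
    [[0, 0, -90], 0, 85],
    [[0, 0, -120], 0, 85],
    [[0, 0, -150], 0, 85],
    [[0, -40, -160], 0, 85],
    [[0, -90, -160], 0, 85],
    [[0, -140, -160], 0, 85],
  ],
)

```text
t: 24.85
tool_pos: [0.4859, 0.1791, 0.2065]
orientation: [0.001, -0.04, 0.999, 0.0]
contact_force: [0.8, 0.3, 0.2]
grip_width: 0.991
grip_force: 0.0
```

Emit:
play_rows(
  steps=[
    [[0, -40, 0], 0, 85],
    [[0, -80, 0], 0, 85],
    [[0, -120, 0], 0, 85],
    [[0, -150, 0], 0, 85],
    [[0, -150, 0], 0, 85],
    [[0, -150, 0], 0, 85],
    [[0, -150, 0], 0, 85],
    [[0, -150, 0], 0, 85],
    [[0, -150, 0], 0, 85],
    [[0, -150, 0], 0, 85],
  ],
)

```text
t: 26.1
tool_pos: [0.4978, 0.0309, 0.2052]
orientation: [-0.0, -0.04, 0.999, -0.0]
contact_force: [-0.2, 0.5, -0.1]
grip_width: 0.995
grip_force: 0.0
```

```bash
python3 - <<'E'
from h import *
plan()
for n,off in(("side",.002),("top",0)):
    p,d=arm.read_camera(n); P=cloud(n,d); hsv=cv2.cvtColor(p,cv2.COLOR_RGB2HSV); Z=P[...,2]; D=np.hypot(P[...,0]-.472,P[...,1]-.32)
    m=(abs(Z-.051-off)<.005)&(hsv[...,1]<70)&(D<.1); q=P[m]; A=np.c_[q[:,:2]-[.472,.32],np.ones(len(q))]; print(n,np.linalg.lstsq(A,q[:,2],rcond=None)[0].round(4))
    ring(n,m,.051,(.472,.318),.0853)
    if n=="side":
        b=(hsv[...,0]>90)&(hsv[...,0]<118)&(hsv[...,1]>40)&(D<.075)&(Z<.035); q=P[b]; print("roll",len(q),q.min(0),q.max(0)); s=p[150:310,190:370]
    else: t=p[140:300,110:290]
    k=(hsv[...,2]<90)&(Z>.085)&(Z<.112)&(D<.14)
    if n=="top":
        N,l,st,_=cv2.connectedComponentsWithStats(k.astype(np.uint8))
        for i in range(1,N):
            if st[i,4]>15:
                q=P[l==i]; vx,vy=cv2.fitLine(q[:,:2].astype(np.float32),2,0,.01,.01).ravel()[:2]; print(st[i,4],q.mean(0).round(4),np.degrees(np.arctan2(vy,vx)))
cv2.imwrite("pics/c7.png",np.hstack([s,t])[...,::-1].repeat(2,0).repeat(2,1))
E
```

```text
pos [497.8  30.9 205.2] yaw -175.42 tilt -1.0 t 26.1 F [-0.2  0.5 -0.1] q [-0.1   0.22 -0.11  1.25 -0.   -0.18] grip 0.9949544094111058 0.0
side [ 0.0021 -0.0089  0.0536]
side free [0.4698 0.3202 0.0875] fixed r 0.0853 [0.4705 0.3223] 32
roll 163 [0.42713533 0.3471257  0.00217432] [0.50916656 0.37375566 0.01687942]
top [ 0.0004 -0.0008  0.0506]
top free [0.4729 0.3186 0.085 ] fixed r 0.0853 [0.4729 0.3187] 34
64 [0.5317 0.3569 0.1034] 88.65425
81 [0.38   0.3118 0.1034] 3.8520677
```

View pics/c7.png

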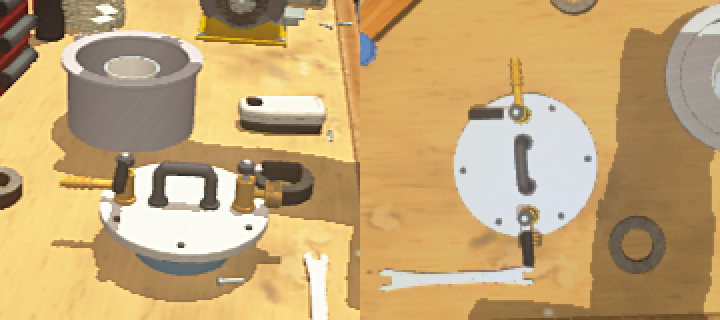

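The lid is level at z≈0.051 and centred on the blue roll to about 1 mm. The vent lever lies over the drum at (527,245), the pump lever is shut and the robot is clear.

```bash
python3 -c "
from bench import arm
print(arm.sign_off())"
```

```text
the job is handed in; nothing more can be done
None
```

The job is handed in at about 26 s: vent tap turned to its stop, then the lid lifted off and released level and right way up, within about 1 mm of the wide roll's centre, with the vent open and the pump tap shut; the vent push also turned the lid about 5° and shifted it about 5 mm on the pot before the lift.

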